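# Pack a carton and two bottles into a shallow shipping tray

## Task

Finish packing the order in the shallow cardboard tray, which already holds one small carton: take the small pale carton and the two bottles that stand in the open to the left of the tray (not the stock along the back of the table), lay the carton flat, label up, and stand the bottles upright in the free part of the tray, so that all four items rest on the tray's floor inside its walls. Set the bottles down gently without dropping them or letting them fall over, and leave everything else on the table where it is.

Things in the scene. Friction and masses are not known exactly. Their poses are not given: they have to be found in the camera images.
- tray: shallow open tray of brown cardboard, fixed to the table, outside 138 (x) x 200 (y) x 26 mm high; origin at the centre of its underside, on the table; x and y along its sides. Walls 5 mm thick, floor 4 mm thick; the inside is 128 (x) x 190 (y) mm and 22 mm deep. One carton already lies across its -y end
- tray_floor (a point): centre of the tray's inner floor, 4 mm above the table, axes as the tray's. About 118 (y) x 128 (x) mm of floor are free: the loose carton fits with its length along the tray's y, and the two bottles in line beside it, with 8 to 12 mm to spare in all in each direction. The bottles are tall: put in the carton first, so that they do not hinder the gripper
- packed_carton: brown closed small carton, 68 (x) x 120 (y) x 50 mm high, loose, already in the tray at its -y end with a few mm of play, its y axis about along the tray's x; origin at the centre of its underside. It may be nudged within the tray but must stay flat in it
- carton: off-white closed small carton, 60 (x) x 110 (y) x 45 mm high, 0.06 to 0.13 kg, lying label up on the table at the start; origin at the centre of its underside, y along its length. It can be gripped across its 60 mm width from above
- bottle_small: smaller bottle of the two left of the tray, standing, rigid, closed, 52 mm diameter, 167 mm high, about 0.24 kg; origin at the centre of its underside, z up along it. Its round screw cap, 30 mm diameter, takes up the top 22 mm and can be gripped from above
- bottle_large: larger bottle of the two left of the tray, standing, rigid, closed, 58 mm diameter, 196 mm high, about 0.32 kg; origin at the centre of its underside, z up along it. Its round screw cap, 30 mm diameter, takes up the top 25 mm and can be gripped from above
- pen: pen, 145 mm long, 12 mm wide, 9 mm high, lying between the items to be packed; to be left alone; origin at the centre of its underside
- marker: marker pen, 135 mm long, 17 mm wide, 16 mm high, lying between the tray and the items to be packed; to be left alone; origin at the centre of its underside
There are look-alikes about, which are no part of the job. What is shaped like the bottle_large but orange is not meant.

How it is judged:
By the outcome, as a careful person would: the job done as asked, in the order asked, and still so for the second after the job is handed in, with the robot touching nothing.
It also fails if it takes over 67 s, if anything falls off the work surface, if the arm or the gripper's body presses on something with over 40 N, if the wrist force passes 120 N, or if a joint passes its speed limit or range.

## Robot

A 7-joint arm with a two-finger parallel gripper is mounted at the origin on a cart in front of the work surface, level with it; the furniture and walls round the work are solid. World frame = base frame: x ahead of the robot, y to its left, z up, the work surface at z = 0. Lengths are in m, angles in rad, forces in N, time in s.
With the tool pointing down it reaches from about 0.425 to 0.95 m from the base axis. Payload 4.7 kg.
Tool frame: the origin (TCP) lies midway between the tips of the shut fingers; the grasp point (between the pads) lies 19 mm behind it; z points along the fingers, y is the line along which they close (so a half turn about z gives the same grasp; the last joint's range is limited). The gripper opens to 85 mm and grips with 20 to 120 N. Pads are 22 mm wide; open, the fingers measure 114 mm over their backs; the gripper's body (76 mm by 85 mm) begins 54 mm behind the grasp point. The pads swing forward as they close: fully open they stand 13 mm farther back than shut.
Start: joints at [1.319, 0.469, -0.049, 1.532, 0.024, 1.141, -0.082], TCP at [0.149, -0.658, 0.231] pointing down, gripper open.
Joint ranges: [-2.59, 2.59], [-0.33, 1.99], [-1.39, 1.29], [0.1, 2.45], [-1.04, 4.18], [0.21, 1.99], [-2.66, 2.66]. Speed limits (rad/s): [2.57, 2.57, 3.14, 3.14, 3.14, 3.14, 3.14].

## Interface

Orientations are given as a unit quaternion [x, y, z, w].
In Python, from rig import manip gives the robot as it stands.
- The arm moves only by the tool play_rows, never from a script. Its argument "moves" is a list that holds one entry, the list of rows, each a list of 7 numbers: the opening, from 0 (shut) to 1 (fully open), then the shift along the tool's x, y, z in mm, then the turn, a rotation vector about the tool's x, y, z in rad. A call has 1 to 12 rows; each row shifts and turns the commanded pose from where the row before left it, along the tool's axes as they then stand; what a row does not reach is not made up. A row lasts 1/8 s, in which the tool goes at most 62.5 mm and 10.7 degrees, less where a joint would pass 70% of its speed; a pose out of reach is approached as far as the arm can. A call with a gripper value outside its range is refused whole. The fingers move at their own pace and stop on an object; the grip force is fixed at half the most. Time passes only in rows, so rows that do not move let the fingers close. It gives the time, the measured TCP pose, the force, the opening and the grip force at its end, in the units of the state.
- manip.observe(): the state, without advancing time (a new reading comes with each control period).
- manip.capture(name): name is "scene" or "side" or "wrist"; returns a dict with "image" (384x512x3 uint8, blue, green, red), "vertical_fov" (degrees; the focal length in pixels is half the picture's height over the tangent of half this angle, whatever the lens; pixels are square), "cx", "cy" (the principal point, pixels), "rvec" (rotation vector, rad) and "tvec" (3), from world to camera coordinates, as OpenCV has them. Camera axes: x right, y down, z forward; pixel columns grow to the right and rows downward; lengths in m; the calibration is good to about 2 mm. The wrist camera is an equidistant fisheye: a pixel r from the principal point sees the ray r / f radians off the axis. A picture is of the moment at which its call begins. There is no depth.
- manip.job_done(): hands the job in; it is judged then, once.
The state is a dict: "t": time; "qpos": joint angles; "joint_vel": joint speeds; "tau": joint torques, N m; "tool_pos": TCP position; "orientation": TCP orientation; "wrist_force": force on the tool from outside, world axes, zero at the start; "torque": the same for the moment, N m; "gripper_width": finger opening in m; "grasp_force": force on a finger pad.
Only numpy, scipy, OpenCV 4.12 (cv2) and the standard library are available. Lean on these libraries where they do the work, as an engineer would, in place of code of your own. Each camera call takes 0.05 s, during which the arm holds its last target. There are 200 camera calls.

## Working session

There is one attempt and no reset: what is moved stays moved. The work goes in short steps, Python scripts to look and compute and a tool call to move; the robot and the scene stay as the last step left them, time stands still between calls to the robot, and variables do not carry over. Pictures are saved under pics/ and viewed, at most 10 in all, crops included, and the job is handed in when it is done.

Besides the shell and the picture viewer there is one more tool, called after ">>>" as name(argument=value, ...) on one line, values as JSON. play_rows: Moves the arm, as the interface text tells. Its arguments: {"type":"object","properties":{"moves":{"type":"array"}},"required":["moves"]}

```bash
mkdir -p pics; cat > h.py <<'E'
import numpy as np, cv2
from rig import manip
from scipy.spatial.transform import Rotation as R
def cap(n,name=None):
    c=manip.capture(n); c['image']=np.array(c['image'],np.uint8)
    c['f']=192/np.tan(np.radians(c['vertical_fov'])/2); c['R']=R.from_rotvec(np.ravel(c['rvec'])).as_matrix(); c['t']=np.ravel(c['tvec']); c['n']=n
    if name: cv2.imwrite('pics/'+name+'.png',c['image'])
    return c
def ray(c,u,v):
    x,y=(u-c['cx'])/c['f'],(v-c['cy'])/c['f']
    if c['n']=='wrist':
        r=np.hypot(x,y)+1e-12; d=np.array([x/r*np.sin(r),y/r*np.sin(r),np.cos(r)])
    else: d=np.array([x,y,1.])
    return -c['R'].T@c['t'], c['R'].T@d
def onz(c,u,v,z):
    o,d=ray(c,u,v); return o+d*(z-o[2])/d[2]
E
python3 - <<'E'
from h import *
a=cap('scene','scene');b=cap('side','side');w=cap('wrist','wrist')
for c in(a,b,w): print(c['n'],-c['R'].T@c['t'],c['R'][2],c['f'])
cv2.imwrite('pics/both.png',cv2.resize(np.hstack([a['image'],b['image']]),(800,300)))
s=manip.observe();print(s['tool_pos'],s['orientation'],R.from_quat(s['orientation']).as_matrix(),s['gripper_width'])
E
```

```text
scene [ 1.16539432 -0.71058463  0.4965655 ] [-0.53985184  0.73450423 -0.41117334] 463.4808299513758
side [ 0.22083724 -0.15324982  0.86895522] [ 0.38797924  0.21557858 -0.89610155] 386.1181584389668
wrist [ 0.22722931 -0.64203111  0.3724217 ] [-0.30135659 -0.06713441 -0.95114519] 297.3186396354542
[ 0.14906268 -0.65788028  0.2304904 ] [ 9.93803131e-01  1.11151966e-01 -1.06653207e-04 -7.52279731e-04] [[ 9.75290458e-01  2.20926184e-01 -3.79219324e-04]
 [ 2.20926505e-01 -9.75289349e-01  1.47152648e-03]
 [-4.47498388e-05 -1.51894533e-03 -9.99998845e-01]] 0.08541052559080427
```

View pics/scene.png

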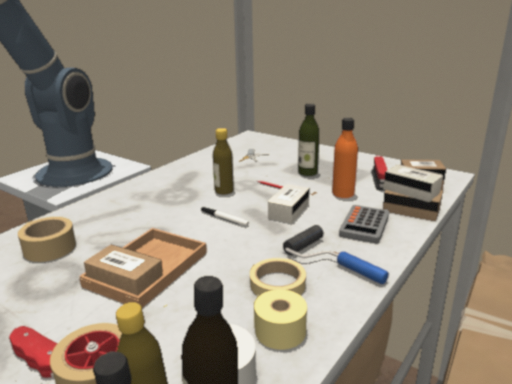

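View pics/side.png

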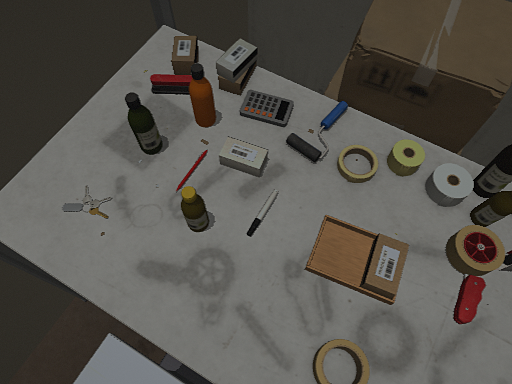

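The side view shows everything: the small bottle (yellow cap) at (188,195), the large green bottle with its cap at (132,100), the loose carton at (243,155), the tray at (357,258) with the packed carton at its right end, the pen at (192,170) and the marker at (262,212). The orange bottle at (201,95) is the look-alike.

```bash
python3 - <<'E'
from h import *
a=cap('scene');b=cap('side')
for n,u,v,z in [('marker',248,234,.01),('marker',277,191,.01),('pen',178,190,.005),('pen',207,151,.005),('roller',305,148,.02),('tape',357,163,.02),('calc',266,107,.02),('orange base',207,122,0),('orange cap',196,71,.196),('keys',100,205,0)]: print(n,onz(b,u,v,z)[:2].round(3))
img=b['image'];big=cv2.resize(img,None,fx=4,fy=4,interpolation=cv2.INTER_CUBIC)
pan=[big[4*130:4*130+280,4*210:4*210+380],big[4*205:4*205+400,4*295:4*295+500],big[4*85:4*85+300,4*115:4*115+300],big[4*180:4*180+240,4*170:4*170+200]]
pw=np.zeros((600,800,3),np.uint8)
for p,(x,y) in zip(pan,[(0,0),(300,200),(0,290),(400,0)]):
    h=min(p.shape[0],600-y);w=min(p.shape[1],800-x);pw[y:y+h,x:x+w]=p[:h,:w]
cv2.imwrite('pics/crop.png',pw)
E
```

```text
marker [0.484 0.013]
marker [0.617 0.008]
pen [0.498 0.224]
pen [0.63  0.224]
roller [0.759 0.003]
tape [ 0.786 -0.132]
calc [0.824 0.156]
orange base [0.711 0.278]
orange cap [0.707 0.281]
keys [0.369 0.367]
```

View pics/crop.png

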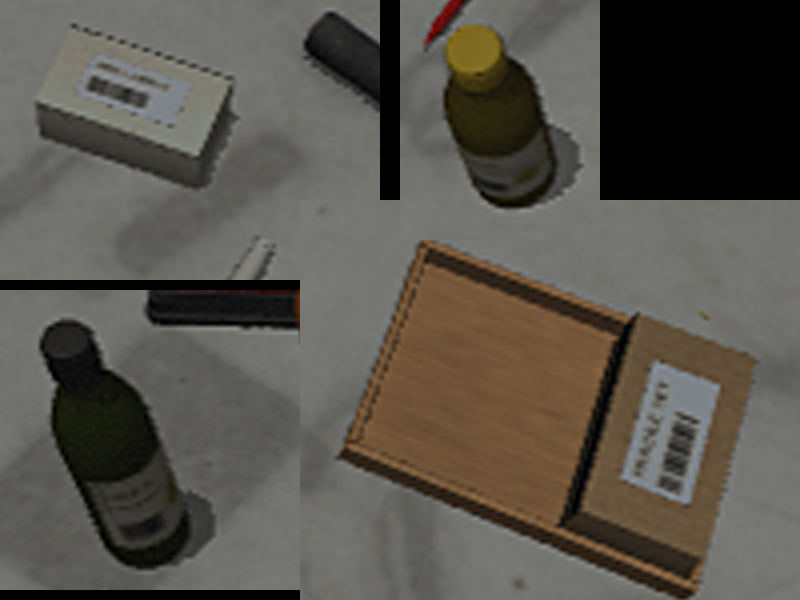

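```bash
python3 - <<'E'
from h import *
b=cap('side')
def P(l,ox,oy,px,py,z):
    return np.array([onz(b,ox+(x-px-1.5)/4,oy+(y-py-1.5)/4,z)[:2] for x,y in l])
c=P([(72,26),(233,76),(203,157),(38,102)],210,130,0,0,.045)
print('carton',c.round(4),c.mean(0),np.linalg.norm(np.roll(c,-1,0)-c,axis=1)); e=c[1]+c[2]-c[0]-c[3];print('len yaw',np.degrees(np.arctan2(e[1],e[0])))
t=P([(423,241),(343,453),(692,592)],295,205,300,200,.026)
print('tray',t.round(4),np.linalg.norm(t[1]-t[0]),np.linalg.norm(t[2]-t[1]),'ctr',(t[0]+t[2])/2,[np.degrees(np.arctan2(*(d[::-1]))) for d in(t[0]-t[1],t[1]-t[2])])
k=P([(637,314),(757,358),(700,555),(573,520)],295,205,300,200,.054)
print('packed',k.round(4),k.mean(0),np.linalg.norm(np.roll(k,-1,0)-k,axis=1))
print('small',P([(473,46)],170,180,400,0,.167),'large',P([(68,340)],115,85,0,290,.196))
print('bases s',P([(512,190)],170,180,400,0,0),'l',P([(143,547)],115,85,0,290,0))
E
```

```text
carton [[0.675  0.1858]
 [0.6941 0.0785]
 [0.6338 0.0658]
 [0.6161 0.174 ]] [0.65476328 0.12602283] [0.10901154 0.06164713 0.10972953 0.0600932 ]
len yaw -80.29568233032975
tray [[ 0.6125 -0.124 ]
 [ 0.4749 -0.1405]
 [ 0.5013 -0.3359]] 0.13862685407830252 0.19712619140012366 ctr [ 0.556889   -0.22995474] [np.float64(6.848373866405296), np.float64(97.68882920162397)]
packed [[ 0.6199 -0.2478]
 [ 0.6292 -0.315 ]
 [ 0.5118 -0.3266]
 [ 0.4953 -0.262 ]] [ 0.56407856 -0.28783397] [0.06788405 0.11798625 0.06667617 0.12534822]
small [[0.45375878 0.13436023]] large [[0.57246934 0.36041189]]
bases s [[0.44148754 0.12800997]] l [[0.5622136  0.35915845]]
```

>>> play_rows(moves=[[[1, 0, 0, -5, 0, 0, -0.1686], [1, 0, 0, -5, 0, 0, -0.1686], [1, 0, 0, -5, 0, 0, -0.1686], [1, 0, 0, -5, 0, 0, -0.1686], [1, 0, 0, -5, 0, 0, -0.1686], [1, 0, 0, -5, 0, 0, -0.1686], [1, 0, 0, -5, 0, 0, -0.1686], [1, 0, 0, -5, 0, 0, -0.1686], [1, 0, 0, 0, 0, 0, -0.1686], [1, 38.2, 35, 0, 0, 0, 0], [1, 38.2, 35, 0, 0, 0, 0], [1, 38.2, 35, 0, 0, 0, 0]]])

```text
t: 1.8
tool_pos: [0.2341, -0.5263, 0.2713]
orientation: [0.645, 0.764, 0.0, 0.0]
wrist_force: [0.6, 0.6, -0.0]
gripper_width: 0.0856
grasp_force: 0.0
```

>>> play_rows(moves=[[[1, 38.2, 35, 0, 0, 0, 0], [1, 38.2, 35, 0, 0, 0, 0], [1, 38.2, 35, 0, 0, 0, 0], [1, 38.2, 35, 0, 0, 0, 0], [1, 38.2, 35, 0, 0, 0, 0], [1, 38.2, 35, 0, 0, 0, 0], [1, 38.2, 35, 0, 0, 0, 0], [1, 38.2, 35, 0, 0, 0, 0], [1, 38.2, 35, 0, 0, 0, 0], [1, 38.2, 35, 0, 0, 0, 0], [1, 38.2, 35, 0, 0, 0, 0], [1, 38.2, 35, 0, 0, 0, 0]]])

```text
t: 3.3
tool_pos: [0.5709, -0.0039, 0.2714]
orientation: [0.645, 0.764, -0.0, 0.0]
wrist_force: [1.0, -1.0, 0.2]
gripper_width: 0.0853
grasp_force: 0.0
```

>>> play_rows(moves=[[[1, 38.2, 35, 0, 0, 0, 0], [1, 38.2, 35, 0, 0, 0, 0], [1, 38.2, 35, 0, 0, 0, 0], [1, 0, 0, 0, 0, 0, 0], [1, 0, 0, 0, 0, 0, 0]]])

```text
t: 3.92
tool_pos: [0.6541, 0.1251, 0.2709]
orientation: [0.645, 0.764, -0.001, 0.0]
wrist_force: [-0.8, -0.3, -0.2]
gripper_width: 0.0854
grasp_force: 0.0
```

```bash
cat >> h.py <<'E'
def to(x,y,z,yaw,s=None):
    "tool-frame shift (mm) to world TCP xyz, and tool-z turn to tool-x yaw (deg)"
    s=s or manip.observe(); M=R.from_quat(s['orientation']).as_matrix()
    y0=np.degrees(np.arctan2(M[1,0],M[0,0]))
    print('now',np.round(s['tool_pos'],4),'yaw',y0.round(2),'tilt',M[:2,2].round(4),'F',np.round(s['wrist_force'],1),'w',s['gripper_width'],'g',s['grasp_force'],'t',s['t'])
    print('shift mm',(M.T@(np.array([x,y,z])-s['tool_pos'])*1000).round(1),'turn',np.radians(y0-yaw).round(4))
E
python3 - <<'E'
from h import *
to(.655,.126,.02,99.7); print(np.round(manip.observe()['qpos'],2))
w=cap('wrist','w1')
E
```

```text
now [0.6541 0.1251 0.2709] yaw 99.7 tilt [-0.0008 -0.0009] F [-0.8 -0.3 -0.2] w 0.08543199726089709 g 0.0 t 3.925
shift mm [  0.9   1.3 250.9] turn 0.0
[ 0.24  0.53 -0.74  1.48  0.36  1.28 -0.37]
```

View pics/w1.png

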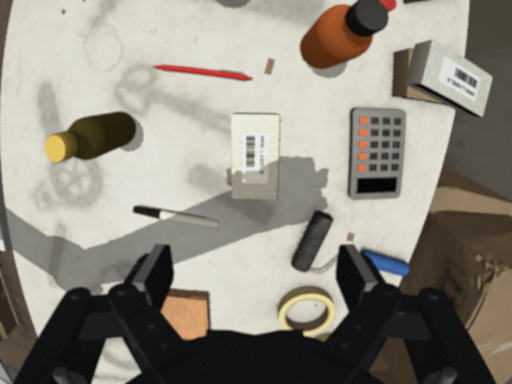

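The wrist view shows the carton's top at (232..279, 113..198) and the yellow cap at (62,148). I'll check both against the side view.

```bash
python3 - <<'E'
from h import *
w=cap('wrist'); im=w['image']
g=cv2.cvtColor(im,cv2.COLOR_BGR2HSV); L=im.astype(int)
m=cv2.inRange(g,(18,120,90),(35,255,255)); m[:,120:]=0
n,l,s,c=cv2.connectedComponentsWithStats(m); i=1+np.argmax(s[1:,4]); print(s[i],c[i],onz(w,55,148,.167)[:2],onz(w,*c[i],.16)[:2])
p=np.array([onz(w,u,v,.045)[:2] for u,v in [(232.5,113),(279,113),(278.5,198),(233,198)]])
print(p.round(4),p.mean(0),np.linalg.norm(np.roll(p,-1,0)-p,axis=1))
E
```

```text
[ 46 132  25  29 587] [ 58.17376491 145.70187394] [0.45464251 0.13252381] [0.45361514 0.13341711]
[[0.6187 0.1772]
 [0.6749 0.1869]
 [0.6951 0.0782]
 [0.6361 0.0681]] [0.65620173 0.12761676] [0.05709915 0.11050657 0.05985459 0.11044309]
```

>>> play_rows(moves=[[[1, 1.4, 1.7, 39, 0, 0, 0], [1, 0, 0, 50, 0, 0, 0], [1, 0, 0, 50, 0, 0, 0], [1, 0, 0, 50, 0, 0, 0], [1, 0, 0, 30, 0, 0, 0], [1, 0, 0, 20, 0, 0, 0], [1, 0, 0, 10, 0, 0, 0], [1, 0, 0, 0, 0, 0, 0], [0.5, 0, 0, 0, 0, 0, 0], [0.5, 0, 0, 0, 0, 0, 0], [0.5, 0, 0, 0, 0, 0, 0], [0.5, 0, 0, 0, 0, 0, 0]]])

```text
t: 5.52
tool_pos: [0.6568, 0.1278, 0.0241]
orientation: [0.645, 0.764, 0.001, 0.001]
wrist_force: [-0.1, -1.2, 6.4]
gripper_width: 0.0586
grasp_force: 67.2
```

>>> play_rows(moves=[[[0.5, 0, 0, -20, 0, 0, 0], [0.5, 0, 0, -40, 0, 0, 0], [0.5, 0, 0, -40, 0, 0, 0.042], [0.5, -37.7, -15.8, 0, 0, 0, 0], [0.5, -37.7, -15.8, 0, 0, 0, 0], [0.5, -37.7, -15.8, 0, 0, 0, 0], [0.5, -37.7, -15.8, 0, 0, 0, 0], [0.5, -37.7, -15.8, 0, 0, 0, 0], [0.5, -37.7, -15.8, 0, 0, 0, 0], [0.5, -37.7, -15.8, 0, 0, 0, 0], [0.5, -37.7, -15.8, 0, 0, 0, 0], [0.5, 0, 0, 0, 0, 0, 0]]])

```text
t: 7.02
tool_pos: [0.5672, -0.1929, 0.1227]
orientation: [0.663, 0.748, -0.001, 0.001]
wrist_force: [-0.6, 0.0, -1.2]
gripper_width: 0.0583
grasp_force: 66.5
```

```bash
python3 - <<'E'
from h import *
to(.583,-.1915,.03,97.3)
a=cap('side');w=cap('wrist')
cv2.imwrite('pics/w2.png',np.hstack([cv2.resize(w['image'],(500,375)),cv2.resize(a['image'][190:330,280:440],None,fx=1.875,fy=2.68)]))
E
```

```text
now [ 0.5672 -0.1929  0.1227] yaw 96.88 tilt [-0.0009 -0.0027] F [-0.6  0.  -1.2] w 0.05831212406316388 g 66.52291774749756 t 7.025
shift mm [-0.3 16.  92.6] turn -0.0073
```

View pics/w2.png

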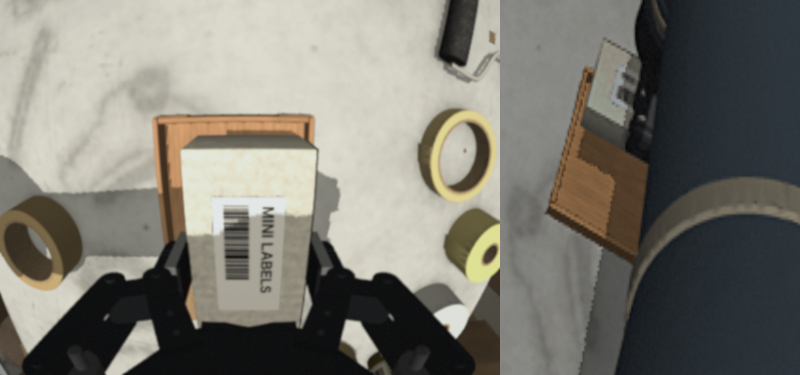

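The wrist view shows the carton held straight, with the tray's +y wall corners behind it at (154,118) and (314,117) in the 500-px picture.

```bash
python3 - <<'E'
from h import *
w=cap('wrist'); k=1.024
t=np.array([onz(w,u*k,v*k,.026)[:2] for u,v in[(154,118),(314,116.5)]])
d=t[1]-t[0];yaw=np.arctan2(d[1],d[0]);x=np.array([np.cos(yaw),np.sin(yaw)]);y=np.array([-x[1],x[0]])
print('tray corners',t,np.linalg.norm(d),np.degrees(yaw),'ctr',t.mean(0)-.1*y)
# carton top corners, z ~ top: tcp z -.024+.045
z=manip.observe()['tool_pos'][2]-.024+.045
c=np.array([onz(w,u*k,v*k,z)[:2] for u,v in[(183,149),(317,149)]])
print('carton far edge',c,np.linalg.norm(c[1]-c[0]),np.degrees(np.arctan2(*(c[1]-c[0])[::-1])),c.mean(0))
E
```

```text
tray corners [[ 0.48257182 -0.13761437]
 [ 0.61592569 -0.12023558]] 0.13448150782553978 7.42498957588474 ctr [ 0.56217157 -0.22808646]
carton far edge [[ 0.53441402 -0.13656455]
 [ 0.59163959 -0.1291678 ]] 0.057701632840138316 7.36499188307208 [ 0.5630268  -0.13286617]
```

>>> play_rows(moves=[[[0.5, 0, 16, 20, 0, 0, -0.007], [0.5, 0, 0, 25, 0, 0, 0], [0.5, 0, 0, 20, 0, 0, 0], [0.5, 0, 0, 0, 0, 0, 0]]])

```text
t: 7.68
tool_pos: [0.5835, -0.1847, 0.0559]
orientation: [0.657, 0.754, -0.001, -0.002]
wrist_force: [-0.3, 0.2, -1.9]
gripper_width: 0.0586
grasp_force: 66.5
```

```bash
python3 - <<'E'
from h import *
to(.583,-.1915,.03,97.3)
a=cap('side');w=cap('wrist'); s=cap('scene')
r=lambda i:cv2.resize(i,None,fx=4,fy=4,interpolation=cv2.INTER_CUBIC)
cv2.imwrite('pics/w3.png',np.hstack([r(a['image'][195:345,295:395]),r(s['image'][215:365,80:180])]))
E
```

```text
now [ 0.5835 -0.1847  0.0559] yaw 97.8 tilt [-0.0031  0.0011] F [-0.3  0.2 -1.9] w 0.058597971361384074 g 66.51038646697998 t 7.675
shift mm [-6.7 -1.3 25.9] turn 0.0087
```

View pics/w3.png

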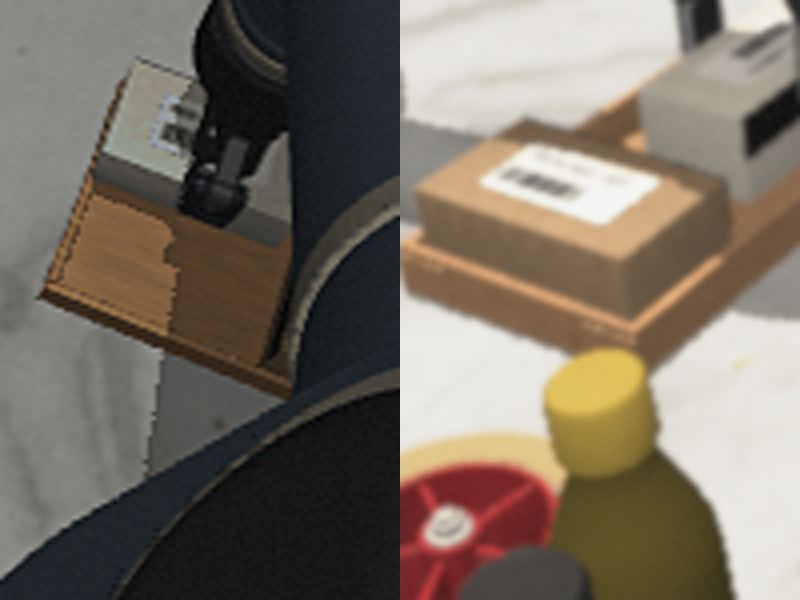

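>>> play_rows(moves=[[[0.5, -6, -1, 0, 0, 0, 0.007], [0.5, 0, 0, 0, 0, 0, 0], [0.5, 0, 0, 0, 0, 0, 0]]])

```text
t: 8.2
tool_pos: [0.5844, -0.1923, 0.0576]
orientation: [0.661, 0.751, 0.0, 0.0]
wrist_force: [-0.2, 0.2, -1.2]
gripper_width: 0.0589
grasp_force: 66.5
```

```bash
python3 - <<'E'
from h import *
to(.583,-.1915,.03,97.3)
a=cap('side')
im=a['image']
P=lambda x,y,z:onz(a,295+(x-1.5)/4,195+(y-1.5)/4,z)[:2]
print('tray corner near',P(42,293,.026),'before-move carton', P(137,58,.077),P(95,160,.077))
E
```

```text
now [ 0.5844 -0.1923  0.0576] yaw 97.27 tilt [ 0.0005 -0.0003] F [-0.2  0.2 -1.2] w 0.058873893145962225 g 66.50986790657043 t 8.2
shift mm [ 0.9 -1.3 27.6] turn -0.0005
tray corner near [ 0.47460405 -0.14006277] before-move carton [ 0.60539687 -0.12654936] [ 0.5391704  -0.13265451]
```

>>> play_rows(moves=[[[0.5, 0, -1.3, 8, 0, 0, 0], [0.5, 0, 0, 8, 0, 0, 0], [0.5, 0, 0, 6, 0, 0, 0], [0.5, 0, 0, 4, 0, 0, 0], [0.5, 0, 0, 0, 0, 0, 0]]])

```text
t: 8.88
tool_pos: [0.5828, -0.192, 0.0309]
orientation: [0.661, 0.751, -0.0, -0.0]
wrist_force: [-0.5, 0.2, 0.1]
gripper_width: 0.0587
grasp_force: 66.5
```

>>> play_rows(moves=[[[0.5, 0, 0, 2, 0, 0, 0], [0.5, 0, 0, 1.5, 0, 0, 0], [0.5, 0, 0, 0, 0, 0, 0]]])

```text
t: 9.25
tool_pos: [0.5832, -0.1921, 0.0281]
orientation: [0.661, 0.751, 0.0, 0.0]
wrist_force: [-1.5, 0.2, 0.0]
gripper_width: 0.0585
grasp_force: 66.5
```

>>> play_rows(moves=[[[1, 0, 0, 0, 0, 0, 0], [1, 0, 0, 0, 0, 0, 0], [1, 0, 0, 0, 0, 0, 0], [1, 0, 0, -20, 0, 0, 0], [1, 0, 0, -45, 0, 0, 0], [1, 0, 0, -45, 0, 0, 0], [1, 0, 0, -45, 0, 0, 0], [1, 0, 0, -45, 0, 0, 0], [1, 42.4, -10.8, 0, 0, 0, 0], [1, 42.4, -10.8, 0, 0, 0, 0], [1, 42.4, -10.8, 0, 0, 0, 0], [1, 42.4, -10.8, 0, 0, 0, 0]]])

```text
t: 10.75
tool_pos: [0.5181, -0.0277, 0.2293]
orientation: [0.66, 0.751, 0.0, 0.001]
wrist_force: [-0.7, 1.1, -0.9]
gripper_width: 0.0853
grasp_force: 0.0
```

>>> play_rows(moves=[[[1, 42.4, -10.8, 0, 0, 0, 0], [1, 42.4, -10.8, 0, 0, 0, 0], [1, 42.4, -10.8, 0, 0, 0, 0], [1, 42.4, -10.8, 0, 0, 0, 0], [1, 0, 0, 0, 0, 0, 0], [1, 0, 0, 0, 0, 0, 0], [1, 0, 0, 0, 0, 0, 0]]])

```text
t: 11.62
tool_pos: [0.4548, 0.1321, 0.228]
orientation: [0.662, 0.75, -0.0, 0.0]
wrist_force: [0.3, 0.7, -0.4]
gripper_width: 0.0853
grasp_force: 0.0
```

```bash
python3 - <<'E'
from h import *
to(.454,.1335,.142,97.3)
a=cap('side');w=cap('wrist'); im=w['image']
cv2.imwrite('pics/w4.png',np.hstack([cv2.resize(w['image'],(400,300)),cv2.resize(a['image'][200:305,300:440],(400,300))]))
g=cv2.cvtColor(im,cv2.COLOR_BGR2HSV)
m=cv2.inRange(g,(20,150,110),(33,255,255)); 
n,l,s,c=cv2.connectedComponentsWithStats(m)
for i in np.argsort(-s[1:,4])[:3]+1: print(s[i],c[i].round(1),onz(w,*c[i],.167)[:2])
E
```

```text
now [0.4548 0.1321 0.228 ] yaw 97.17 tilt [ 0.0004 -0.0005] F [ 0.3  0.7 -0.4] w 0.0853272667259531 g 0.0 t 11.625
shift mm [ 1.5 -0.6 86. ] turn -0.0023
[233 183  37  37 991] [251.3 202. ] [0.45302047 0.13519465]
```

View pics/w4.png

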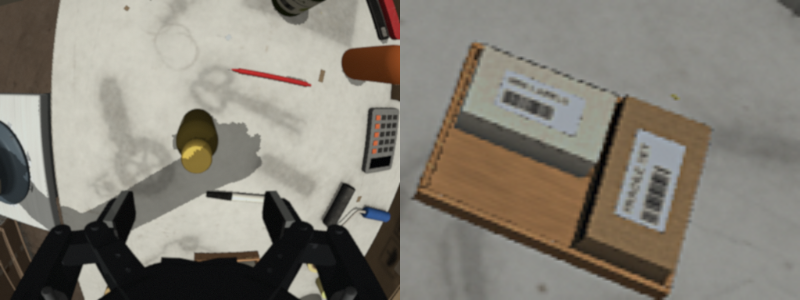

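The carton lies flat inside the tray at its far wall. The yellow cap is centred under the gripper.

>>> play_rows(moves=[[[1, 2, -1, 20, 0, 0, 0], [1, 0, 0, 30, 0, 0, 0], [1, 0, 0, 24, 0, 0, 0], [1, 0, 0, 12, 0, 0, 0], [1, 0, 0, 0, 0, 0, 0], [0.1, 0, 0, 0, 0, 0, 0], [0.1, 0, 0, 0, 0, 0, 0], [0.1, 0, 0, 0, 0, 0, 0], [0.1, 0, 0, 0, 0, 0, 0], [0.1, 0, 0, 0, 0, 0, 0], [0.1, 0, 0, 0, 0, 0, 0]]])

```text
t: 13.1
tool_pos: [0.4533, 0.1355, 0.1425]
orientation: [0.661, 0.751, 0.0, 0.0]
wrist_force: [-1.8, -1.0, 5.0]
gripper_width: 0.0288
grasp_force: 58.8
```

```bash
python3 - <<'E'
from h import *
to(.454,.1335,.142,97.3)
a=cap('side')
P=lambda x,y,z:onz(a,300+x*.35-.3,200+y*.35-.3,z)[:2]
# in w4 crop px
T=np.array([P(479,44,.026)*0]*1)
c=np.array([P(*p,.049) for p in[(485-400,43),(623-400,95),(592-400,165),(460-400,112)]])
t=np.array([P(76,44,.026),P(18,197,.026),P(268,293,.026)])
k=np.array([P(223,95,.054),P(182,237,.054)])
yaw=np.radians(7.3);x=np.array([np.cos(yaw),np.sin(yaw)]);y=np.array([-x[1],x[0]])
T=np.array([.5572,-.2319]);f=lambda p:np.c_[(p-T)@x,(p-T)@y].round(4)
print('carton',f(c),'tray',f(t),'packed edge',f(k))
E
```

```text
now [0.4533 0.1355 0.1425] yaw 97.3 tilt [ 0.0009 -0.0002] F [-1.8 -1.   5. ] w 0.028760043854922687 g 58.83994460105896 t 13.1
shift mm [-2.1  0.5  0.6] turn 0.0
carton [[ 0.0618  0.092 ]
 [ 0.0619 -0.0221]
 [-0.0027 -0.0148]
 [-0.0016  0.092 ]] tray [[ 0.0689  0.0978]
 [-0.0711  0.0992]
 [-0.0672 -0.0976]] packed edge [[ 0.0596 -0.0213]
 [-0.0607 -0.0219]]
```

>>> play_rows(moves=[[[0.1, 0, 0, -10, 0, 0, 0], [0.1, 0, 0, -30, 0, 0, 0], [0.1, 0, 0, -30, 0, 0, 0], [0.1, -15, 1, 0, 0, 0, 0], [0.1, -30, 2, 0, 0, 0, 0], [0.1, -40, 3, 0, 0, 0, 0], [0.1, -45, 4, 0, 0, 0, 0], [0.1, -45, 4, 0, 0, 0, 0], [0.1, -45, 4, 0, 0, 0, 0], [0.1, -40, 3, 0, 0, 0, 0], [0.1, -30, 2, 0, 0, 0, 0], [0.1, -15, 0.4, 0, 0, 0, 0]]])

```text
t: 14.65
tool_pos: [0.5136, -0.1672, 0.21]
orientation: [0.662, 0.75, -0.001, -0.001]
wrist_force: [0.0, 0.5, -2.3]
gripper_width: 0.0282
grasp_force: 59.8
```

>>> play_rows(moves=[[[0.1, -6.6, 0, 0, 0, 0, 0], [0.1, 0, 0, 0, 0, 0, 0], [0.1, 0, 0, 0, 0, 0, 0], [0.1, 0, 0, 0, 0, 0, 0]]])

```text
t: 15.15
tool_pos: [0.5158, -0.1698, 0.212]
orientation: [0.66, 0.751, 0.0, 0.0]
wrist_force: [0.2, -0.3, -1.2]
gripper_width: 0.0288
grasp_force: 59.8
```

```bash
python3 - <<'E'
from h import *
to(.5161,-.1706,.1465,97.3)
a=cap('side');s=cap('scene');w=cap('wrist')
cv2.imwrite('pics/w5.png',np.hstack([cv2.resize(w['image'],(400,300)),cv2.resize(s['image'][190:310,60:220],(400,300))]))
E
```

```text
now [ 0.5158 -0.1698  0.212 ] yaw 97.4 tilt [ 0.0002 -0.0001] F [ 0.2 -0.3 -1.2] w 0.028770707281289422 g 59.76617395877838 t 15.15
shift mm [-0.8  0.2 65.5] turn 0.0017
```

View pics/w5.png

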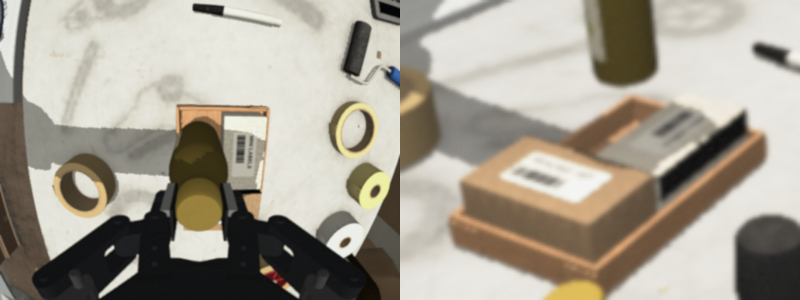

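>>> play_rows(moves=[[[0.1, -0.8, 0, 15, 0, 0, 0], [0.1, 0, 0, 15, 0, 0, 0], [0.1, 0, 0, 8, 0, 0, 0], [0.1, 0, 0, 0, 0, 0, 0], [0.1, 0, 0, 3, 0, 0, 0], [0.1, 0, 0, 3, 0, 0, 0], [0.1, 0, 0, 3, 0, 0, 0], [0.1, 0, 0, 0, 0, 0, 0]]])

```text
t: 16.3
tool_pos: [0.5157, -0.1717, 0.1646]
orientation: [0.661, 0.751, -0.0, -0.0]
wrist_force: [0.1, -0.1, -1.2]
gripper_width: 0.0287
grasp_force: 59.7
```

```bash
python3 - <<'E'
from h import *
to(.5161,-.1706,.1465,97.3)
a=cap('side');s=cap('scene')
r=lambda i:cv2.resize(i,(400,500),interpolation=cv2.INTER_CUBIC)
cv2.imwrite('pics/w6.png',np.hstack([r(a['image'][195:320,295:395]),r(s['image'][180:305,110:210])]))
E
```

```text
now [ 0.5157 -0.1717  0.1646] yaw 97.3 tilt [-0.0003 -0.    ] F [ 0.1 -0.1 -1.2] w 0.02865880858331568 g 59.701677560806274 t 16.3
shift mm [ 1.   0.5 18.1] turn -0.0
```

View pics/w6.png

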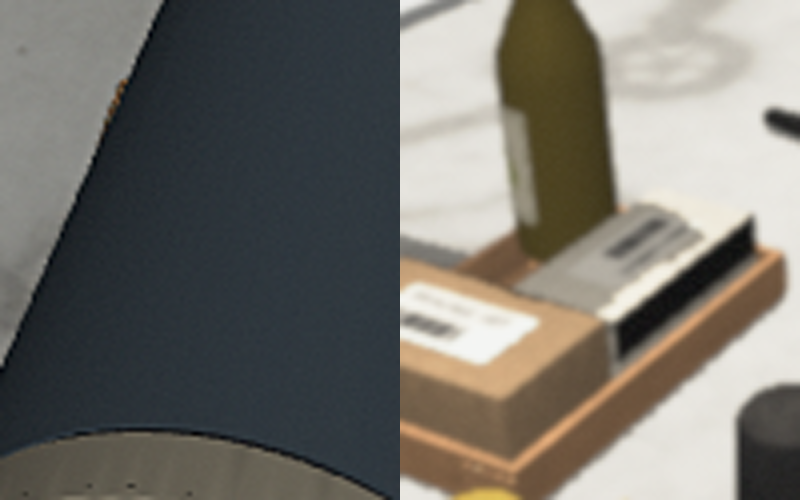

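The bottle's base is below the wall's rim with no contact force, so I'll go on down.

>>> play_rows(moves=[[[0.1, 1, 0, 5, 0, 0, 0], [0.1, 0, 0, 5, 0, 0, 0], [0.1, 0, 0, 4, 0, 0, 0], [0.1, 0, 0, 2, 0, 0, 0], [0.1, 0, 0, 1, 0, 0, 0], [0.1, 0, 0, 0, 0, 0, 0], [0.1, 0, 0, 0, 0, 0, 0]]])

```text
t: 17.27
tool_pos: [0.5159, -0.1707, 0.148]
orientation: [0.661, 0.751, 0.0, 0.0]
wrist_force: [0.1, -0.3, -2.3]
gripper_width: 0.0286
grasp_force: 59.7
```

>>> play_rows(moves=[[[0.1, 0, 0, 1, 0, 0, 0], [0.1, 0, 0, 0.7, 0, 0, 0], [0.1, 0, 0, 0, 0, 0, 0]]])

```text
t: 17.65
tool_pos: [0.5159, -0.1708, 0.1466]
orientation: [0.661, 0.751, -0.0, 0.0]
wrist_force: [-2.3, -0.3, 1.7]
gripper_width: 0.0282
grasp_force: 60.2
```

>>> play_rows(moves=[[[0.6, 0, 0, 0, 0, 0, 0], [1, 0, 0, 0, 0, 0, 0], [1, 0, 0, 0, 0, 0, 0], [1, 0, 0, 0, 0, 0, 0], [1, 0, 0, -20, 0, 0, 0], [1, 0, 0, -40, 0, 0, 0], [1, 0, 0, -40, 0, 0, 0], [1, 0, 0, -20, 0, 0, 0], [1, 43.3, 10.3, 0, 0, 0, 0], [1, 43.3, 10.3, 0, 0, 0, 0], [1, 43.3, 10.3, 0, 0, 0, 0], [1, 43.3, 10.3, 0, 0, 0, 0]]])

```text
t: 19.15
tool_pos: [0.5346, 0.0076, 0.2662]
orientation: [0.661, 0.751, 0.0, 0.0]
wrist_force: [0.3, -0.6, 0.0]
gripper_width: 0.0854
grasp_force: 0.0
```

>>> play_rows(moves=[[[1, 43.3, 10.3, 0, 0, 0, 0], [1, 43.3, 10.3, 0, 0, 0, 0], [1, 43.3, 10.3, 0, 0, 0, 0], [1, 43.3, 10.3, 0, 0, 0, 0], [1, 43.3, 10.3, 0, 0, 0, 0], [1, 43.3, 10.3, 0, 0, 0, 0], [1, 43.3, 10.3, 0, 0, 0, 0], [1, 43.3, 10.3, 0, 0, 0, 0], [1, 0, 0, 0, 0, 0, 0], [1, 0, 0, 0, 0, 0, 0], [1, 0, 0, 0, 0, 0, 0]]])

```text
t: 20.52
tool_pos: [0.573, 0.3587, 0.266]
orientation: [0.661, 0.75, -0.0, 0.001]
wrist_force: [0.4, -0.4, 0.7]
gripper_width: 0.0852
grasp_force: 0.0
```

```bash
python3 - <<'E'
from h import *
to(.5725,.3604,.170,97.3)
a=cap('side');w=cap('wrist')
cv2.imwrite('pics/w7.png',np.hstack([cv2.resize(w['image'],(400,300)),cv2.resize(a['image'][200:305,300:440],(400,300),interpolation=cv2.INTER_CUBIC)]))
E
```

```text
now [0.573  0.3587 0.266 ] yaw 97.17 tilt [ 0.0003 -0.0013] F [ 0.4 -0.4  0.7] w 0.08524280152678058 g 0.0 t 20.525
shift mm [ 1.9 -0.3 96. ] turn -0.0022
```

View pics/w7.png

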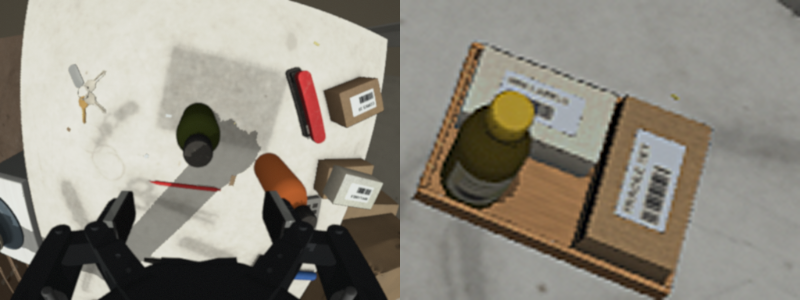

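Small bottle stands upright in the tray's corner; the large bottle's black cap is at about (255,196) in the wrist view.

```bash
python3 - <<'E'
from h import *
a=cap('side');w=cap('wrist')
print('large',onz(w,254.5,196,.196)[:2])
g=cv2.inRange(cv2.cvtColor(a['image'],cv2.COLOR_BGR2HSV),(20,150,60),(33,255,255)); g[:200]=0;g[300:]=0;g[:,:310]=0;g[:,380:]=0
n,l,s,c=cv2.connectedComponentsWithStats(g); i=1+np.argmax(s[1:,4]); print(s[i],c[i])
yaw=np.radians(7.3);x=np.array([np.cos(yaw),np.sin(yaw)]);y=np.array([-x[1],x[0]]);T=np.array([.5572,-.2319])
for p in [onz(a,*c[i],.165)[:2],onz(a,300+113*.35-.3,200+109*.35-.3,.171)[:2],np.array([.5159,-.1708])]: print('small',p,(p-T)@x,(p-T)@y)
k=cv2.cvtColor(w['image'],cv2.COLOR_BGR2GRAY)[165:225,225:285]
b=(k<70).astype(np.uint8);n,l,s,c=cv2.connectedComponentsWithStats(b);print(s[1:],c[1:]+[225,165])
E
```

```text
large [0.57330025 0.3637863 ]
[330 232  17  17 222] [337.99099099 240.0990991 ]
small [ 0.5127492 -0.1723386] -0.0365223554457579 0.06472675014566771
small [ 0.51557515 -0.1723688 ] -0.033723148854449034 0.06433771365058866
small [ 0.5159 -0.1708] -0.03320159289342571 0.06585251877748657
[[   2    0   55   49 2083]] [[253.71531445 185.18386942]]
```

>>> play_rows(moves=[[[1, 3.3, 0.4, 24, 0, 0, 0], [1, 0, 0, 34, 0, 0, 0], [1, 0, 0, 24, 0, 0, 0], [1, 0, 0, 12, 0, 0, 0], [1, 0, 0, 0, 0, 0, 0], [1, 0, 0, 0, 0, 0, 0], [0.1, 0, 0, 0, 0, 0, 0], [0.1, 0, 0, 0, 0, 0, 0], [0.1, 0, 0, 0, 0, 0, 0], [0.1, 0, 0, 0, 0, 0, 0], [0.1, 0, 0, 0, 0, 0, 0], [0.1, 0, 0, 0, 0, 0, 0]]])

```text
t: 22.22
tool_pos: [0.5724, 0.3641, 0.1726]
orientation: [0.661, 0.751, 0.0, 0.0]
wrist_force: [-0.7, -0.0, 4.2]
gripper_width: 0.0284
grasp_force: 59.6
```

>>> play_rows(moves=[[[0.1, 0, 0, -10, 0, 0, 0], [0.1, 0, 0, -30, 0, 0, 0], [0.1, 0, 0, -45, 0, 0, 0], [0.1, 0, 0, -45, 0, 0, 0], [0.1, 0, 0, -40, 0, 0, 0], [0.1, 0, 0, -25, 0, 0, 0], [0.1, -20, -4.2, 0, 0, 0, 0], [0.1, -35, -7.4, 0, 0, 0, 0], [0.1, -45, -9.5, 0, 0, 0, 0], [0.1, -45, -9.5, 0, 0, 0, 0], [0.1, -45, -9.5, 0, 0, 0, 0], [0.1, -45, -9.5, 0, 0, 0, 0]]])

```text
t: 23.72
tool_pos: [0.5523, 0.1224, 0.3665]
orientation: [0.661, 0.751, -0.001, -0.0]
wrist_force: [1.0, -0.2, -2.7]
gripper_width: 0.0283
grasp_force: 59.7
```

>>> play_rows(moves=[[[0.1, -45, -9.5, 0, 0, 0, 0], [0.1, -45, -9.5, 0, 0, 0, 0], [0.1, -45, -9.5, 0, 0, 0, 0], [0.1, -45, -9.5, 0, 0, 0, 0], [0.1, -45, -9.5, 0, 0, 0, 0], [0.1, -45, -9.5, 0, 0, 0, 0], [0.1, -40, -8.5, 0, 0, 0, 0], [0.1, -25, -5.3, 0, 0, 0, 0], [0.1, -10.9, -2.4, 0, 0, 0, 0], [0.1, 0, 0, 0, 0, 0, 0], [0.1, 0, 0, 0, 0, 0, 0], [0.1, 0, 0, 0, 0, 0, 0]]])

```text
t: 25.22
tool_pos: [0.5246, -0.2265, 0.3674]
orientation: [0.66, 0.751, 0.0, 0.0]
wrist_force: [-0.1, 0.1, -2.3]
gripper_width: 0.0286
grasp_force: 59.8
```

```bash
cat > ax.py <<'E'
from h import *
def axis(c,img,zs,p0,hw):
    "column midpoints of dark body at heights zs on the vertical axis through p0"
    out=[]
    for z in zs:
        q=c['R']@np.array([*p0,z])+c['t']; u=c['f']*q[0]/q[2]+c['cx'];v=c['f']*q[1]/q[2]+c['cy']
        if not 0<=v<383: continue
        row=img[int(round(v))].astype(float); sp=hw/q[2]*c['f']
        gr=np.abs(np.gradient(cv2.GaussianBlur(row[None].astype(np.float32),(3,1),0)[0]))
        e=[]
        for sg in(-1,1):
            ce=u+sg*sp; lo=int(ce-7); seg=gr[max(lo,0):lo+15]; 
            if len(seg)<5: e.append(np.nan);continue
            j=int(seg.argmax()); k=np.arange(max(j-1,0),min(j+2,len(seg))); e.append(max(lo,0)+(seg[k]*k).sum()/seg[k].sum())
        mmpp=q[2]/c['f']*1000
        out.append([z,u,v,(e[0]+e[1])/2-u,((e[1]-e[0])*mmpp),((e[0]+e[1])/2-u)*mmpp])
    return np.array(out).round(2)
E
python3 - <<'E'
from ax import *
s=manip.observe(); to(.5244,-.2276,.1766,97.3)
c=cap('scene'); print(c['R'][0])
b=c['image'].max(2)
tp=s['tool_pos']; zb=tp[2]-.1726
print('large',axis(c,b,zb+np.array([.015,.03,.045,.06,.075,.09]),tp[:2],.029))
print('small',axis(c,b,np.array([.06,.07,.08,.09,.1]),(.5159,-.1708),.026))
cv2.imwrite('pics/s8.png',c['image'])
E
```

```text
now [ 0.5246 -0.2265  0.3674] yaw 97.44 tilt [0.0003 0.    ] F [-0.1  0.1 -2.3] w 0.028605547495912247 g 59.76437330245972 t 25.225
shift mm [ -1.1  -0.4 190.8] turn 0.0024
[ 0.81074691  0.58507818 -0.01931257]
large [[  0.21 121.54 162.74  -0.42  59.92  -0.75]
 [  0.22 120.38 154.73  -3.7   71.42  -6.5 ]
 [  0.24 119.21 146.6   -3.52  70.83  -6.13]
 [  0.25 118.02 138.35  -3.49  70.36  -6.04]
 [  0.27 116.81 129.97  -3.74  71.43  -6.41]
 [  0.28 115.58 121.46  -3.44  70.63  -5.85]]
small [[ 6.0000e-02  1.5084e+02  2.2373e+02 -4.4000e-01  5.3700e+01 -8.8000e-01]
 [ 7.0000e-02  1.5030e+02  2.1929e+02 -7.5000e-01  5.3410e+01 -1.4900e+00]
 [ 8.0000e-02  1.4974e+02  2.1482e+02 -6.6000e-01  5.1920e+01 -1.3100e+00]
 [ 9.0000e-02  1.4918e+02  2.1031e+02 -6.3000e-01  5.2940e+01 -1.2500e+00]
 [ 1.0000e-01  1.4862e+02  2.0575e+02 -2.6000e-01  5.2910e+01 -5.0000e-01]]
```

>>> play_rows(moves=[[[0.1, -1.6, -0.4, 20, 0, 0, 0.002], [0.1, 0, 0, 30, 0, 0, 0], [0.1, 0, 0, 25, 0, 0, 0], [0.1, 0, 0, 15, 0, 0, 0], [0.1, 0, 0, 10, 0, 0, 0], [0.1, 0, 0, 10, 0, 0, 0], [0.1, 0, 0, 10, 0, 0, 0], [0.1, 0, 0, 10, 0, 0, 0], [0.1, 0, 0, 4, 0, 0, 0], [0.1, 0, 0, 0, 0, 0, 0], [0.1, 0, 0, 0, 0, 0, 0]]])

```text
t: 26.65
tool_pos: [0.5244, -0.2297, 0.2335]
orientation: [0.661, 0.75, 0.0, 0.0]
wrist_force: [0.4, -0.1, -2.7]
gripper_width: 0.0285
grasp_force: 59.7
```

```bash
python3 - <<'E'
from ax import *
s=manip.observe(); to(.5244,-.2281,.1766,97.3)
c=cap('scene'); b=c['image'].max(2); tp=s['tool_pos']; zb=tp[2]-.1726
print('large',axis(c,b,zb+np.array([.02,.03,.04,.05,.06,.07,.08,.09]),tp[:2],.029)[:,[0,3,4,5]])
print('small',axis(c,b,np.array([.06,.07,.08,.09,.1]),(.5159,-.1708),.026)[:,[0,3,4,5]])
E
```

```text
now [ 0.5244 -0.2297  0.2335] yaw 97.18 tilt [ 0.0008 -0.0003] F [ 0.4 -0.1 -2.7] w 0.02845760961779302 g 59.680259227752686 t 26.65
shift mm [ 1.6  0.1 56.9] turn -0.002
large [[ 8.000e-02 -2.800e-01  6.025e+01 -5.200e-01]
 [ 9.000e-02 -1.900e-01  6.142e+01 -3.500e-01]
 [ 1.000e-01 -4.100e-01  6.124e+01 -7.700e-01]
 [ 1.100e-01 -6.800e-01  6.135e+01 -1.260e+00]
 [ 1.200e-01 -1.300e-01  6.067e+01 -2.300e-01]
 [ 1.300e-01 -3.000e-01  6.052e+01 -5.500e-01]
 [ 1.400e-01 -1.600e-01  6.144e+01 -2.900e-01]
 [ 1.500e-01  5.000e-02  5.992e+01  1.000e-01]]
small [[ 6.000e-02 -3.010e+00  6.396e+01 -6.020e+00]
 [ 7.000e-02 -3.360e+00  6.372e+01 -6.680e+00]
 [ 8.000e-02 -3.620e+00  6.359e+01 -7.170e+00]
 [ 9.000e-02 -3.280e+00  6.330e+01 -6.470e+00]
 [ 1.000e-01 -3.220e+00  6.454e+01 -6.330e+00]]
```

>>> play_rows(moves=[[[0.1, 1.4, 0, 6, 0, 0, 0], [0.1, 0, 0, 4, 0, 0, 0], [0.1, 0, 0, 4, 0, 0, 0], [0.1, 0, 0, 4, 0, 0, 0], [0.1, 0, 0, 0, 0, 0, 0]]])

```text
t: 27.32
tool_pos: [0.5237, -0.2283, 0.2146]
orientation: [0.661, 0.75, -0.0, -0.0]
wrist_force: [-0.2, 0.3, -3.7]
gripper_width: 0.0282
grasp_force: 59.7
```

>>> play_rows(moves=[[[0.1, 0, 0, 4, 0, 0, 0], [0.1, 0, 0, 4, 0, 0, 0], [0.1, 0, 0, 4, 0, 0, 0], [0.1, 0, 0, 0, 0, 0, 0]]])

```text
t: 27.82
tool_pos: [0.5237, -0.2283, 0.2026]
orientation: [0.661, 0.75, -0.0, -0.0]
wrist_force: [-0.2, -0.0, -3.8]
gripper_width: 0.0284
grasp_force: 59.7
```

>>> play_rows(moves=[[[0.1, 0, 0, 4, 0, 0, 0], [0.1, 0, 0, 4, 0, 0, 0], [0.1, 0, 0, 3, 0, 0, 0], [0.1, 0, 0, 0, 0, 0, 0]]])

```text
t: 28.32
tool_pos: [0.524, -0.2283, 0.1919]
orientation: [0.661, 0.75, 0.0, -0.0]
wrist_force: [0.0, -0.6, -2.7]
gripper_width: 0.0286
grasp_force: 59.8
```

>>> play_rows(moves=[[[0.1, 0, 0, 4, 0, 0, 0], [0.1, 0, 0, 4, 0, 0, 0], [0.1, 0, 0, 3, 0, 0, 0], [0.1, 0, 0, 2, 0, 0, 0], [0.1, 0, 0, 0, 0, 0, 0], [0.1, 0, 0, 0, 0, 0, 0]]])

```text
t: 29.08
tool_pos: [0.524, -0.2283, 0.1792]
orientation: [0.661, 0.75, 0.0, 0.0]
wrist_force: [0.5, 0.8, -3.1]
gripper_width: 0.0281
grasp_force: 59.7
```

>>> play_rows(moves=[[[0.1, 0, 0, 1.5, 0, 0, 0], [0.1, 0, 0, 0.8, 0, 0, 0], [0.1, 0, 0, 0.5, 0, 0, 0], [0.1, 0, 0, 0, 0, 0, 0]]])

```text
t: 29.58
tool_pos: [0.524, -0.2284, 0.1766]
orientation: [0.661, 0.75, -0.0, 0.0]
wrist_force: [-0.3, -0.1, -1.2]
gripper_width: 0.0287
grasp_force: 59.9
```

Contact is just showing: the pull on the wrist fell from about -3 N to -1.2 N. I'll press slightly further, release and retreat.

>>> play_rows(moves=[[[0.1, 0, 0, 0.6, 0, 0, 0], [0.1, 0, 0, 0, 0, 0, 0], [0.6, 0, 0, 0, 0, 0, 0], [1, 0, 0, 0, 0, 0, 0], [1, 0, 0, 0, 0, 0, 0], [1, 0, 0, 0, 0, 0, 0], [1, 0, 0, -20, 0, 0, 0], [1, 0, 0, -40, 0, 0, 0], [1, 0, 0, -40, 0, 0, 0], [1, 40, 0, 0, 0, 0, 0], [1, 45, 0, 0, 0, 0, 0], [1, 45, 0, 0, 0, 0, 0]]])

```text
t: 31.08
tool_pos: [0.5079, -0.0978, 0.2774]
orientation: [0.661, 0.75, 0.001, 0.001]
wrist_force: [-0.6, -0.0, -0.2]
gripper_width: 0.0855
grasp_force: 0.0
```

>>> play_rows(moves=[[[1, 45, 0, 0, 0, 0, 0], [1, 45, 0, 0, 0, 0, 0], [1, 45, 0, 0, 0, 0, 0], [1, 45, 0, 0, 0, 0, 0], [1, 45, 0, 0, 0, 0, 0], [1, 0, 0, 0, 0, 0, 0], [1, 0, 0, 0, 0, 0, 0]]])

```text
t: 31.95
tool_pos: [0.4799, 0.1234, 0.2765]
orientation: [0.662, 0.75, 0.0, 0.001]
wrist_force: [0.4, 0.4, 0.3]
gripper_width: 0.0857
grasp_force: 0.0
```

```bash
python3 - <<'E'
from ax import *
s=manip.observe(); to(.524,-.2284,.1766,97.3)
yaw=np.radians(7.3);x=np.array([np.cos(yaw),np.sin(yaw)]);y=np.array([-x[1],x[0]]);T=np.array([.5572,-.2319])
c=cap('scene','s9'); b=c['image'].max(2)
print('large',axis(c,b,np.arange(.07,.13,.01),(.524,-.2284),.029)[:,[0,3,4,5]])
print('small',axis(c,b,np.arange(.06,.1,.01),(.5159,-.1708),.026)[:,[0,3,4,5]])
a=cap('side','d9'); g=a['image']; 
h=cv2.cvtColor(g,cv2.COLOR_BGR2HSV)
# expected vs seen cap centres in side view (tops)
for n,p,z in [('large',(.524,-.2284),.2),('small',(.5159,-.1708),.171)]:
    q=a['R']@np.array([*p,z])+a['t'];u=a['f']*q[0]/q[2]+a['cx'];v=a['f']*q[1]/q[2]+a['cy'];print(n,u,v,h[int(v),int(u)])
    m=cv2.inRange(h,(20,150,60),(33,255,255)) if n=='small' else cv2.inRange(g,(0,0,0),(75,70,70))
    r=12; mm=m[int(v)-r:int(v)+r,int(u)-r:int(u)+r]; ys,xs=np.nonzero(mm); print(xs.mean()+int(u)-r,ys.mean()+int(v)-r,len(xs))
# label/white area of carton and the large bottle's base outline
f=lambda u,v,z:((onz(a,u,v,z)[:2]-T)@x,(onz(a,u,v,z)[:2]-T)@y)
# compare with start pictures: what else changed
for n,im in(('scene',c['image']),('side',g)):
    d=cv2.absdiff(im,cv2.imread(f'pics/{n}.png')).max(2)>45; n2,l,st,cc=cv2.connectedComponentsWithStats(d.astype(np.uint8))
    print(n,[tuple(t) for t in st[1:] if t[4]>25])
E
```

```text
now [0.4799 0.1234 0.2765] yaw 97.17 tilt [ 0.0013 -0.0008] F [0.4 0.4 0.3] w 0.08566771076180751 g 0.0 t 31.95
shift mm [-3.545e+02 -3.000e-01  1.002e+02] turn -0.0023
large [[ 7.000e-02 -4.100e-01  6.080e+01 -7.800e-01]
 [ 8.000e-02 -2.800e-01  6.170e+01 -5.300e-01]
 [ 9.000e-02 -1.800e-01  6.013e+01 -3.300e-01]
 [ 1.000e-01  3.900e-01  5.972e+01  7.200e-01]
 [ 1.100e-01 -2.200e-01  6.095e+01 -4.200e-01]
 [ 1.200e-01 -3.000e-02  5.940e+01 -6.000e-02]]
small [[ 6.000e-02 -2.950e+00  6.376e+01 -5.900e+00]
 [ 7.000e-02  3.030e+00  3.839e+01  6.030e+00]
 [ 8.000e-02  3.100e+00  3.987e+01  6.140e+00]
 [ 9.000e-02  3.190e+00  3.819e+01  6.300e+00]
 [ 1.000e-01  3.210e+00  3.954e+01  6.310e+00]]
large 372.55225321673186 243.46478733786384 [ 0 12 43]
370.13707165109037 246.00934579439252 321
small 338.5705589963979 237.3165187981665 [ 24 187 151]
338.0228310502283 240.04109589041096 219
scene [(np.int32(0), np.int32(0), np.int32(46), np.int32(71), np.int32(1346)), (np.int32(20), np.int32(0), np.int32(49), np.int32(61), np.int32(1356)), (np.int32(194), np.int32(6), np.int32(61), np.int32(74
[... 658 characters left out ...]
.int32(8), np.int32(89)), (np.int32(268), np.int32(188), np.int32(42), np.int32(37), np.int32(770))]
side [(np.int32(171), np.int32(0), np.int32(7), np.int32(8), np.int32(32)), (np.int32(0), np.int32(25), np.int32(211), np.int32(266), np.int32(21406)), (np.int32(0), np.int32(137), np.int32(37), np.int32(34), np.int32(793)), (np.int32(232), np.int32(149), np.int32(15), np.int32(8), np.int32(57)), (np.int32(219), np.int32(151), np.int32(51), np.int32(26), np.int32(445)), (np.int32(181), np.int32(186), np.int32(35), np.int32(46), np.int32(1034)), (np.int32(314), np.int32(216), np.int32(62), np.int32(68), np.int32(2230)), (np.int32(368), np.int32(240), np.int32(13), np.int32(33), np.int32(141))]
```

Both bottles stand upright at the planned spots, the carton and packed carton lie flat, and nothing else has shifted. Handing in.

```bash
python3 -c "
from rig import manip
print(manip.job_done())"
```

```text
the job is handed in; nothing more can be done
None
```

The order is packed and handed in at about 32 s of the 67 s allowed: the carton lies flat, label up, and both bottles stand upright beside it in the tray, checked at the end from camera measurements only, as my ten picture views were used up; no verdict was returned.

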